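Open the small parts safe by its combination dial

ROBOT

A 6-joint arm with a two-finger parallel gripper is mounted at the origin on a cart in front of the work surface, level with it; the furniture and walls round the work are solid. World frame = base frame: x ahead of the robot, y to its left, z up, the work surface at z = 0. Lengths are in m, angles in degrees, forces in N, time in s.
With the tool pointing down it reaches from about 0.4 to 0.825 m from the base axis. Payload 7 kg.
Tool frame: the origin (TCP) lies at the very end of the fingers, on their centre line; the grasp point (between the pads) lies 19 mm behind it (r.hold_point_z is the distance from the TCP to the grasp point, in m); x points along the fingers, y is the direction in which the jaws open and shut, and the axes are right-handed (so a half turn about x gives the same grasp; the last joint's range is limited). The gripper opens to 88 mm and grips with 3 to 60 N. Pads are 19 mm wide; open, the fingers measure 130 mm over their backs; the gripper's body (78 mm by 193 mm) begins 47 mm behind the grasp point.
Start: joints at [-50.071, 20.546, 0.682, 0, -70.136, -16.507], TCP at [0.268, -0.619, 0.204] pointing down, gripper open.
Joint ranges: [-176.03, 176.03], [-82.01, 121.73], [-58.28, 71.71], [-173.87, 95.51], [-174.79, -0.11], [-173.66, 173.66]. Speed limits (degrees/s): [136.94, 136.94, 172.46, 180, 180, 180].

INTERFACE

Orientations are given as [roll, pitch, yaw] about the fixed x, y, z axes, in that order (R = Rz(yaw) Ry(pitch) Rx(roll)).
In Python, from plant import r gives the robot as it stands. The module is installed in compiled form; this text tells all that it offers.
- The arm moves only by the shell command python3 -m creep 'ROWS' [FORCE]. ROWS is JSON, a list of rows, each a list of 7 numbers: the turn, a rotation vector about the tool's x, y, z in rad, then the shift along the tool's x, y, z in cm, then the opening in per cent of the stroke, from 0 (shut) to 100 (fully open). In form: [[rx, ry, rz, x, y, z, fingers], ...]. A call has 1 to 8 rows; each row shifts and turns the commanded pose from where the row before left it, along the tool's axes as they then stand; what a row does not reach is not made up. A row lasts 1/10 s, in which the tool goes at most 50 mm and 8.59 degrees, less where a joint would pass 70% of its speed; a pose out of reach is approached as far as the arm can. A call is refused whole if a number of a shift passes 5 or a number of a turn 0.15, either way. A call with a gripper value outside its range is refused whole. The fingers move at their own pace and stop on an object; FORCE is the grip in N (left out, the last holds). Time passes only in rows, so rows that do not move let the fingers close. It gives the time, the measured TCP pose, the force and the opening at its end, in the units of the state.
- r.get_state(): the state, without advancing time (a new reading comes with each control period).
- r.capture(name): name is "scene" or "top" or "wrist"; returns (picture, depth): 400x640x3 uint8, blue, green, red; 400x640 float32, m along the optical axis (not along the pixel's ray), 0 where there is no reading.
- r.camera_info(name): a dict with "fovy" (degrees; the focal length in pixels is half the picture's height over the tangent of half this angle, whatever the lens; pixels are square), "cx", "cy" (the principal point, pixels), "dist_coeffs" ([k1, k2, p1, p2, k3] as OpenCV has them; the pictures are not rectified), "camera_from_world" (4x4, takes a point from world to camera coordinates). Camera axes: x right, y down, z forward; pixel columns grow to the right and rows downward; lengths in m; the calibration is good to about 2 mm. A picture is of the moment at which its call begins: read the wrist's pose just before it. camera_info takes no time and is no camera call; for the wrist camera it gives the pose at the moment of the call.
- r.close_job(): hands the job in, once; it reports no verdict.
Trained networks look in the newest picture that a camera, given by its name, has taken for a name from the list of things; names that differ only in an ending like _2 or _b are one class to them, and where a whole thing is asked for, a point or a joint stands for the part that bears it (a point fixed in the world has none). Each returns a list of dicts, best first, with "score" (0 to 1); they miss things now and then, are a little off and sometimes report something else, mostly with a low value. They report only what shows in the picture. A call takes as long as a camera call.
- r.look_for(query, camera): "rect" ([left, top, right, bottom] in pixels, round what is visible of it).
- r.masks_of(query, camera): "pixels" (400x640 bool, what is visible of it) and "rect" ([left, top, right, bottom] in pixels, round what is visible of it).
The state is a dict: "time_s": time; "joints": joint angles; "qd": joint speeds; "joint_torque": joint torques, N m; "tcp_pos": TCP position; "eef_rot": TCP orientation; "contact_force": force on the tool from outside, world axes, zero at the start; "moment": the same for the moment, N m; "gripper_width": finger opening in m.
Only numpy, scipy, OpenCV 4.12 (cv2) and the standard library are available. Lean on these libraries where they do the work, as an engineer would, in place of code of your own. Each camera call takes 0.05 s, during which the arm holds its last target. There are 200 camera calls.

TASK

Open the small parts safe on the bench: reading its dial like a clock face, turn the dial left (anticlockwise) until its peg stands at 8 o'clock, without going past, then slowly right (clockwise) until, somewhere between 12 and 2 o'clock, you feel the lock catch and hold the dial: stop there at once, for pressing on breaks the lock. Then slide the hatch fully back and let go. Never force the dial or the hatch, and leave the other things on the bench where they lie.

Things in the scene. Friction and masses are not known exactly. Their poses are not given: they have to be found in the camera images.
- lock_box: the safe: flat grey box, 180 mm deep (its x), 280 wide (its y), 70 high, fixed. Origin: centre of its underside; x points to its back (away from the robot at yaw 0), y to its left, z up. Dial on the left half of its top, sliding hatch on the right half. It breaks if the fingers press on it, peg or handle with more than 20 N (the squeeze of each finger and the push added up)
- dial_center (a point): point on the dial's vertical axis at its upper face, 84 mm above the bench; at (0, 70, 84) mm in the box frame. The dial is a steel disc 96 mm across. Twelve marks stand round it as on a clock face: 12 o'clock is the double bar on the box's +x side, 3 o'clock is on its -y side, 6 on its -x side, 9 on its +y side
- peg_mid (a point): the dial's peg, which shows where the dial stands: upright round black peg fixed on the dial, 36 mm from the dial's axis, 14 mm thick, 30 mm tall (its lowest 4 mm widen to 18 mm). This point lies on its axis 18 mm above the dial's upper face, 102 mm above the bench
- dial (a joint): angle of the dial, rad, positive to the left (anticlockwise from above): 0 with the peg at 12 o'clock, 2.094 at 8, -0.524 at 1 o'clock. Friction 2 to 5 N at the peg. It turns beyond a full turn either way. Once caught it is held both ways with up to 0.1 rad of play; pressing on only strains the lock (the dial gives 1 mm at the peg for some 10 N) and soon breaks it
- peg: the same peg as a body (origin at its foot). Turning left, the dial picks up an inner wheel somewhere between 0.7 and 1.65 rad (about 2 N more at the peg) and carries it on; the wheel stays at the leftmost point reached, which must be 8 o'clock within 0.15 rad. If it went too far, only turning right by nearly a full turn and coming left again sets it anew
- dial_plate: round aluminium plate with the twelve marks under the dial, fixed on the box (origin on the dial's axis, axes as the box). Turning right from 8 o'clock, at 0.7 rad/s at most, a spring catch drops into a slot of the dial within 0.42 rad of 1 o'clock, at an angle that differs each time and cannot be seen: it is felt, as the dial is drawn on by 0.05 to 0.2 rad (the push falls by 4 N or more) and then stops
- handle_mid (a point): middle of the hatch's grip: black upright bar, 12 mm thick along the box's x, 60 long along its y, 30 high on the hatch (its lowest 4 mm are 18 mm thick). This point lies 20 mm above the bar's foot, 10 mm below its top, 96 mm above the bench; at (-46, -80, 96) mm in the box frame with the hatch shut
- hatch (a joint): travel of the hatch (aluminium plate, 80 x 104 mm, between two rails) in m: 0 shut, 0.060 fully back at its end stop; slides along the box's +x with 2 N of friction and stays where it is left. While locked it stops after 2 to 3 mm
- marker_black: black marker pen, 149 mm long, lying in front of the box; bystander. Origin: centre of its underside
- putty_tin: flat round brass-coloured tin, 62 mm across, 23 high; bystander. Origin: centre of its underside
- pliers: pliers, 178 mm long, lying behind the box; bystander. Origin: centre of its underside
- tape_measure: tape measure, 33x79x65 mm; bystander. Origin: centre of its underside
- screwdriver_1: blue-handled screwdriver, 206 mm long; bystander. Origin: centre of its underside

How it is judged (in metres and radians):
On the way, in this order (a step that is already met when the one before it is completed fails the run):
1. the dial is turned left to 8 o'clock (value of joint dial between 1.894 and 2.294 rad), for 0.1 s.
2. then right until the lock catches, near 1 o'clock (value of joint dial between -1.1 and 0.05 rad), for 0.3 s.
3. the hatch is slid back (value of joint hatch above 0.052 m), for 0.2 s.
At the end, for the whole second after the job is handed in: the hatch is at least 52 mm of its 60 mm back and at rest, and the dial still stands between 12 and 2 o'clock (-1.1 to 0.05 rad) (held by the catch) (all of step 2 and value of joint hatch above 0.052 m and velocity of joint hatch below 0.01 m/s); the robot touches nothing.
It fails at once if the fingers press on the safe, peg or handle with more than 20 N (contact force between the fingers and lock_box above 20 N).
It fails at once if another thing on the bench is shifted by more than 30 mm (distance of any of marker_black, putty_tin, pliers, tape_measure, screwdriver_1 from where it was at the start of the episode above 0.03 m).
It also fails if it takes over 72 s, if anything falls off the work surface, if the arm or the gripper's body presses on something with over 40 N, if the wrist force passes 120 N, or if a joint passes its speed limit or range.

## Working session

There is one attempt and no reset: what is moved stays moved. The work goes in short steps, Python scripts to look and compute and a shell command to move; the robot and the scene stay as the last step left them, time stands still between calls to the robot, and variables do not carry over. Pictures are saved under pics/ and viewed, about 8 in all and at most 12, crops included, and the job is handed in when it is done.

```bash
mkdir -p pics
cat > h.py <<'E'
import numpy as np, cv2
from plant import r
def K(n):
    c=r.camera_info(n); f=200/np.tan(np.radians(c["fovy"]/2))
    return np.array([[f,0,c["cx"]],[0,f,c["cy"]],[0,0,1]]),np.array(c["dist_coeffs"],float),np.array(c["camera_from_world"])
def ray(n,px,z):
    k,d,T=K(n); p=cv2.undistortPoints(np.array(px,float).reshape(-1,1,2),k,d).reshape(-1,2)
    R,t=T[:3,:3],T[:3,3]; o=-R.T@t; v=np.c_[p,np.ones(len(p))]@R
    return o+v*((z-o[2])/v[:,2])[:,None]
def proj(n,P):
    k,d,T=K(n); return cv2.projectPoints(np.array(P,float).reshape(-1,1,3),cv2.Rodrigues(T[:3,:3])[0],T[:3,3],k,d)[0].reshape(-1,2)
E
python3 - <<'E'
from h import *
s=r.get_state(); print(s)
for n in("top","scene"):
    im,de=r.capture(n); cv2.imwrite(f"pics/{n}1.png",im)
    for q in("lock_box","dial_plate","peg","handle_mid","peg_mid"):
        print(n,q,[(np.round(a["rect"]).tolist(),round(a["score"],2)) for a in r.look_for(q,n)[:2]])
E
```

```text
{'time_s': 0.0, 'joints': array([-5.00703751e+01,  2.05929771e+01,  6.33040055e-01, -2.09702334e-02,
       -7.01384462e+01, -1.65070405e+01]), 'qd': array([-0.0260759 ,  0.04474669, -0.01987463,  0.00835062, -0.04084992,
       -0.00724704]), 'joint_torque': array([ 1.91359875e-03, -5.82714272e+01,  2.93061680e+01,  6.99740097e+00,
        6.91430309e-03, -1.99353390e-04]), 'tcp_pos': array([ 0.26806984, -0.6188817 ,  0.2026971 ]), 'eef_rot': array([ 95.17824529,  89.89966046, 118.59368822]), 'contact_force': array([-0.350445  , -0.51760182,  0.45840223]), 'moment': array([-0.03511279,  0.02422989, -0.04983995]), 'gripper_width': 0.08751990033321197}
top lock_box [([304.0, 176.0, 408.0, 251.0], 0.98)]
top dial_plate [([305.0, 187.0, 352.0, 231.0], 0.85)]
top peg []
top handle_mid [([373.0, 231.0, 396.0, 236.0], 0.72), ([208.0, 242.0, 231.0, 263.0], 0.25)]
top peg_mid []
scene lock_box [([290.0, 158.0, 411.0, 245.0], 0.6), ([366.0, 166.0, 406.0, 195.0], 0.39)]
scene dial_plate [([310.0, 189.0, 360.0, 212.0], 0.67)]
scene peg [([321.0, 178.0, 334.0, 189.0], 0.62)]
scene handle_mid [([360.0, 217.0, 397.0, 251.0], 0.56), ([376.0, 166.0, 388.0, 188.0], 0.45)]
scene peg_mid [([328.0, 180.0, 330.0, 191.0], 0.63), ([261.0, 290.0, 302.0, 324.0], 0.49)]
```

Run:
```python
import cv2,numpy as np
a=cv2.imread("pics/top1.png")[130:290,210:470]; b=cv2.imread("pics/scene1.png")[140:270,250:450]
a=cv2.resize(a,(780,480),interpolation=cv2.INTER_CUBIC)
cv2.imwrite("pics/topc.png",a);cv2.imwrite("pics/scenec.png",cv2.resize(b,(800,520),interpolation=cv2.INTER_CUBIC))
```

```text
(no output)
```

View pics/topc.png

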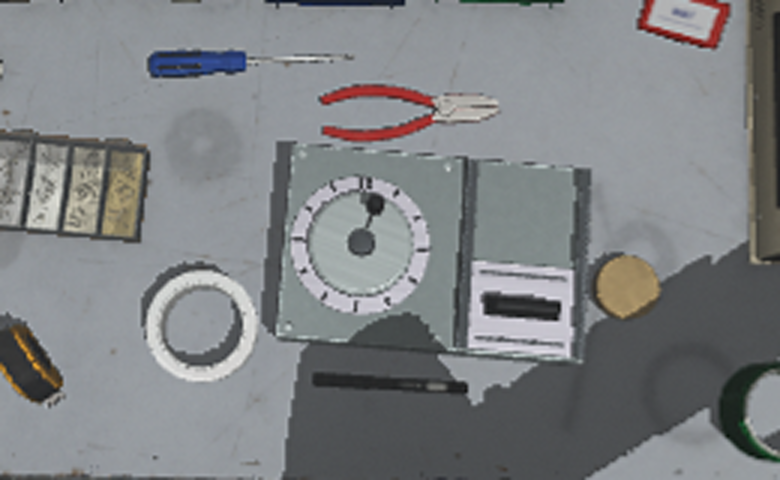

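View pics/scenec.png

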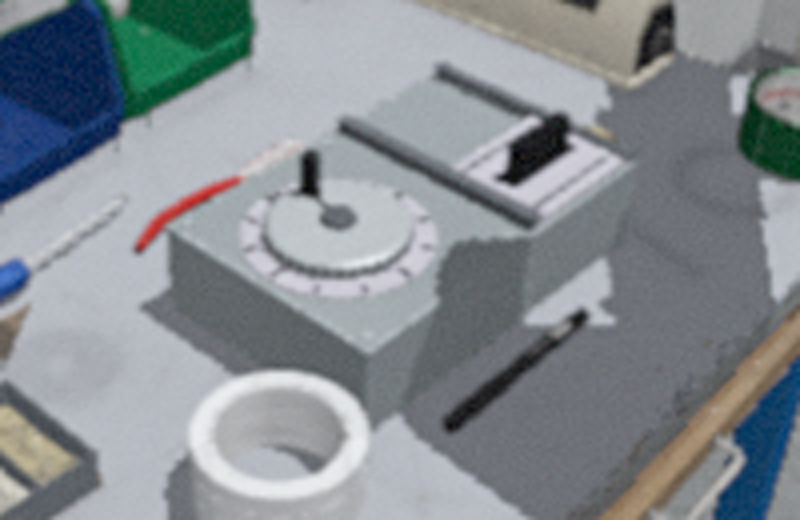

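Top crop: hub at about px (330,211), peg top at (335,198), so near 12:30. Handle at (384,232), box yawed a few degrees, tin right next to the right side and pen in front.

```bash
cat >> h.py <<'E'
from scipy.spatial.transform import Rotation as Ro
def tool():
    s=r.get_state(); return np.array(s["tcp_pos"]),Ro.from_euler("xyz",s["eef_rot"],degrees=True).as_matrix(),s
E
python3 - <<'E'
from h import *
hub=ray("top",[[330.3,210.7]],.084)[0]; peg=ray("top",[[335,198]],.114)[0]; ha=ray("top",[[383.7,232]],.106)[0]
print("hub",hub,"peg",peg,np.linalg.norm((peg-hub)[:2]),"handle",ha)
d=(ha-hub)[:2]; a=np.arctan2(d[1],d[0])-np.arctan2(-150,-46); yaw=(a+np.pi)%(2*np.pi)-np.pi
print("len",np.linalg.norm(d),"should",np.hypot(46,150)/1e3,"yaw",np.degrees(yaw))
v=(peg-hub)[:2]; print("theta",np.arctan2(v[1],v[0])-yaw)
p,R,s=tool(); print(R.round(3))
k,dd,T=K("wrist"); print("wrist cam in tool",(R.T@(-T[:3,:3].T@T[:3,3]-p)).round(3)); print((R.T@T[:3,:3].T).round(2))
E
```

```text
hub [0.56045857 0.12739885 0.084     ] peg [0.59052058 0.11737217 0.114     ] 0.03169003685069023 handle [ 0.50415069 -0.01314141  0.106     ]
len 0.15140059741089681 should 0.1568948692596415 yaw -4.784625572648465
theta -0.23842306713794942
[[-0.    -0.397  0.918]
 [ 0.     0.918  0.397]
 [-1.     0.    -0.   ]]
wrist cam in tool [-0.181 -0.    -0.07 ]
[[-0.   -0.26  0.97]
 [ 1.    0.    0.  ]
 [-0.    0.97  0.26]]
```

Run:
```python
from h import *
_,de=r.capture("top"); k,d,T=K("top")
v,u=np.mgrid[0:400:2,0:640:2]; z=de[::2,::2].ravel(); uv=np.c_[u.ravel(),v.ravel()].astype(float)
n=cv2.undistortPoints(uv.reshape(-1,1,2),k,d).reshape(-1,2); P=(np.c_[n,np.ones(len(n))]*z[:,None]-T[:3,3])@T[:3,:3]; P=P[z>0]
for x in np.arange(.2,.95,.05):
    print("%.2f"%x,[("%4d"%(1000*P[m][:,2].max()) if (m:=(abs(P[:,0]-x)<.025)&(abs(P[:,1]-y)<.025)).any() else "  --") for y in np.arange(-.7,.41,.05)])
p,R,s=tool()
print("rows total cm (tool)",100*R.T@(np.array([.594,.117,.22])-p))
```

```text
0.20 ['-839', '-840', '-841', '-836', '-838', '-844', '-836', '-838', '-842', '-841', '-842', '-841', '-841', '-844', ' 470', ' 452', ' 332', '-838', '-839', '-842', '-842', '-843', '-843']
0.25 ['-838', '-838', '-841', '-841', '-839', '-840', '-836', '-842', '-842', '-841', '-839', '-839', '-837', ' 616', ' 562', '-836', '-839', '-837', '-839', '-840', '-840', '-843', '-842']
0.30 ['-842', '-845', '  --', '  --', '  --', '  --', '  --', '  --', '  --', '  --', '  --', '  --', '-845', ' 647', ' -81', ' -82', '  --', '  --', '  --', '  --', '  --', '  --', '-843']
0.35 ['  --', '  --', '  --', '  --', '  --', '  --', ' -58', '   3', '   4', '   7', '   6', '   3', '   5', '   2', '   5', '   4', '   3', '   5', '   6', '   5', '   4', '   3', '   5']
0.40 ['  --', '  --', '  --', '  --', '  --', '  --', ' -56', '   3', '  51', '  52', '  49', '   4', '   4', '   4', '   6', '   5', '   5', '   5', '   4', '   4', '   5', '   6', '  50']
0.45 ['  --', '  --', '-352', '-227', '-139', ' -70', ' -41', '   3', '  51', '  53', '   5', '   6', '   5', '  83', '  78', '  80', '  75', '  70', 
[... 1108 characters left out ...]
'   8', '   7', '  11', '  20', '  16', '  25', '  29', '  26', '   5']
0.80 ['  --', '  --', '  --', '  --', '  --', '  --', ' 472', ' 474', ' 469', ' 432', ' 470', ' 400', ' 401', ' 252', ' 182', ' 208', ' 220', ' 182', ' 182', ' 227', ' 239', ' 204', ' 237']
0.85 ['  --', '  --', '  --', '  --', '  --', '  --', ' 472', ' 474', ' 472', ' 469', ' 474', ' 468', ' 464', ' 261', ' 154', ' 262', ' 262', ' 190', ' 172', ' 262', ' 243', ' 253', ' 261']
0.90 ['  --', '  --', '  --', '  --', '  --', '  --', ' 470', ' 489', ' 486', ' 487', ' 487', ' 487', ' 483', ' 420', ' 378', ' 379', ' 379', ' 379', ' 364', ' 379', ' 330', ' 379', ' 330']
rows total cm (tool) [-1.63061022 54.62077336 59.15637383]
```

```bash
python3 -m creep '[[0,0,0,-0.6,2.5,2.7,100],[0,0,0,-0.6,3.2,3.5,100],[0,0,0,-0.6,3.2,3.5,100],[0,0,0,-0.6,3.2,3.5,100],[0,0,0,-0.6,3.2,3.5,100],[0,0,0,0,3.2,3.5,100],[0,0,0,0,3.2,3.5,100],[0,0,0,0,3.2,3.5,100]]' 3
python3 -m creep '[[0,0,0,0,3.2,3.5,100],[0,0,0,0,3.2,3.5,100],[0,0,0,0,3.2,3.5,100],[0,0,0,0,3.2,3.5,100],[0,0,0,0,3.2,3.5,100],[0,0,0,0,3.2,3.5,100],[0,0,0,0.3,3.2,3.5,100],[0,0,0,0.3,3.2,3.5,100]]'
python3 -m creep '[[0.12,0,0,0.3,2,2,100],[0.12,0,0,0,1,1,80],[0.12,0,0,0,0,0,60],[0.12,0,0,0,0,0,30],[0.12,0,0,0,0,0,30],[0.12,0,0,0,0,0,30],[0,0,0,0,0,0,30],[0,0,0,0,0,0,30]]'
python3 - <<'E'
from h import *
p,R,s=tool(); print(p,R.round(3).tolist(),s["joints"].round(1))
im,_=r.capture("wrist"); cv2.imwrite("pics/w1.png",im)
for q in("peg","dial_plate"): print(q,[(np.round(a["rect"]).tolist(),round(a["score"],2)) for a in r.look_for(q,"wrist")[:2]])
np.save("T1.npy",K("wrist")[2])
E
```

```text
time_s: 1.45
tcp_pos: [0.4194, -0.281, 0.2341]
eef_rot: [-36.4, 89.9, -13.0]
contact_force: [2.0, 0.3, 0.6]
gripper_width: 0.0876
time_s: 2.25
tcp_pos: [0.5746, 0.0655, 0.2281]
eef_rot: [-2.8, 89.9, 20.7]
contact_force: [1.2, -1.0, 0.2]
gripper_width: 0.0876
time_s: 3.05
tcp_pos: [0.5912, 0.1022, 0.2247]
eef_rot: [36.0, 90.0, 18.4]
contact_force: [-0.3, 0.0, 1.2]
gripper_width: 0.0371
[0.59120502 0.1021514  0.2247356 ] [[0.0, 0.303, 0.953], [0.0, 0.953, -0.303], [-1.0, 0.0, 0.0]] [  28.4   12.8   -7.4    0.   -69.8 -136.1]
peg [([322.0, 173.0, 335.0, 193.0], 0.8)]
dial_plate [([268.0, 84.0, 390.0, 207.0], 0.68)]
```

View pics/w1.png

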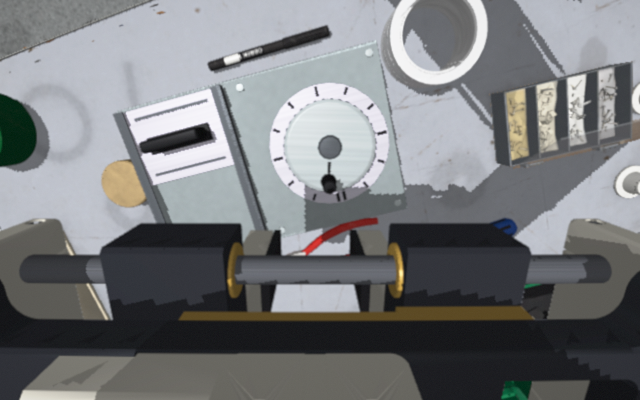

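Wrist view: hub at (330,147), peg top at (329,183), handle centre at (177,138), double bar at about (338,196).

```bash
cat >> h.py <<'E'
def fit(hub,ha):
    d=(ha-hub)[:2]; a=np.arctan2(d[1],d[0])-np.arctan2(-150,-46); return (a+np.pi)%(2*np.pi)-np.pi, np.linalg.norm(d)
E
python3 - <<'E'
from h import *
im=cv2.imread("pics/w1.png"); c=cv2.resize(im[75:225,110:410],(800,400),interpolation=cv2.INTER_CUBIC); cv2.imwrite("pics/w1c.png",c)
for q in("dial_center","handle_mid","peg"):
    for a in r.masks_of(q,"wrist")[:1]:
        y,x=np.nonzero(a["pixels"]); print(q,a["score"],a["rect"],x.mean(),y.mean())
hub=ray("wrist",[[330,147]],.085)[0]; ha=ray("wrist",[[177,138]],.106)[0]; peg=ray("wrist",[[329,183]],.114)[0]
yaw,L=fit(hub,ha); v=(peg-hub)[:2]
print(hub,ha,peg,np.degrees(yaw),L,np.linalg.norm(v),np.arctan2(v[1],v[0])-yaw)
E
```

```text
dial_center 0.73 [111.7, 41.4, 406.7, 239.6] 271.7343131149583 147.34876074230914
handle_mid 0.9 [135.4, 124.8, 211.3, 153.3] 176.36961628817542 139.20908379013312
peg 0.53 [321.9, 172.8, 335.3, 193.2] 328.24313725490197 183.32549019607842
[0.55976301 0.12847578 0.085     ] [ 0.50457558 -0.00834503  0.106     ] [0.58913033 0.11702186 0.114     ] -4.9179276534055925 0.14753164025300755 0.03152192014003838 -0.2860414671359986
```

View pics/w1c.png

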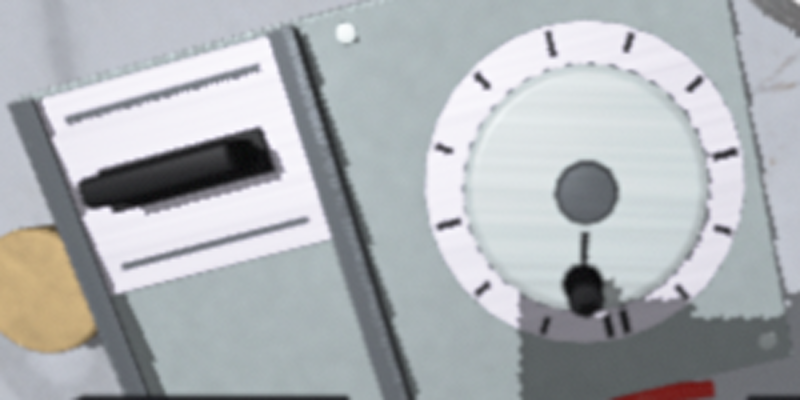

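Run:
```python
from h import *
c=lambda x,y:[110+x*.375,75+y*.375]
hub=ray("wrist",[c(587,191)],.085)[0]; ha=ray("wrist",[c(160,173)],.106)[0]; peg=ray("wrist",[c(586,301)],.114)[0]
yaw,L=fit(hub,ha); v=(peg-hub)[:2]
print(hub,ha,peg,np.degrees(yaw),L,np.linalg.norm(v),np.arctan2(v[1],v[0])-yaw)
for l in([c(67,121),c(258,67)],[c(123,267),c(308,219)]):
    q=ray("wrist",l,.077); e=q[0]-q[1]; print("line yaw",np.degrees(np.arctan2(e[1],e[0]))+90,np.linalg.norm(e))
# clock ticks: double bar mid and 6 o'clock
q=ray("wrist",[c(617,323),c(550,43)],.072); print("12 dir",np.degrees(np.arctan2(*(q[0]-q[1])[1::-1])),q.mean(0),np.linalg.norm(q[0]-q[1]))
```

```text
[0.55943731 0.12870988 0.085     ] [ 0.50411805 -0.01548758  0.106     ] [0.593948   0.11629662 0.114     ] -3.9395562827336876 0.1544445786597035 0.03667528384139404 -0.27652584058983065
line yaw -3.3141342532374267 0.07877728375825507
line yaw -3.649290664200592 0.07912061773171235
12 dir -3.570857919579929 [0.55978582 0.12839216 0.072     ] 0.1143599431515329
```

```bash
python3 -m creep '[[0.035,0,0,0,1.4,-0.2,28],[0,0,0,2,0,0,28],[0,0,0,2.5,0,0,28],[0,0,0,2.5,0,0,28],[0,0,0,1,0,0,28],[0,0,0,0,0,0,28],[0,0,0,0,0,0,28]]' 3
python3 - <<'E'
from h import *
p,R,s=tool(); print("err to peg top in tool (cm)",100*R.T@(np.array([.5936,.1163,.094])-p))
im,_=r.capture("wrist"); cv2.imwrite("pics/w2.png",im[100:400,120:520])
print(ray.__name__, proj("wrist",[[.5936,.1163,.114]]), [(a["rect"],a["score"]) for a in r.look_for("peg","wrist")[:2]])
E
```

```text
time_s: 4.05
tcp_pos: [0.5943, 0.1162, 0.1457]
eef_rot: [21.3, 89.9, 1.5]
contact_force: [0.3, -1.2, 0.0]
gripper_width: 0.0246
err to peg top in tool (cm) [ 5.16604762 -0.01859124 -0.07042633]
ray [[314.40153184 213.8139244 ]] [([306.1, 193.5, 324.6, 221.3], 0.85)]
```

View pics/w2.png

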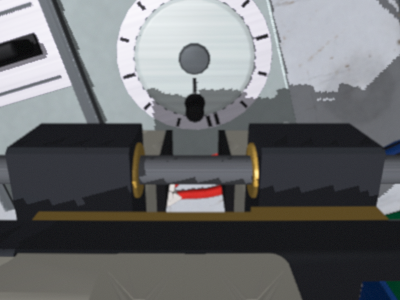

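Peg top at about (315,213), which matches the projected (314,214). Descending around the peg.

```bash
python3 -m creep '[[0,0,0,1.5,0,0,28],[0,0,0,1.5,0,0,28],[0,0,0,1.2,0,0,28],[0,0,0,0.9,0,0,28],[0,0,0,0,0,0,24],[0,0,0,0,0,0,20],[0,0,0,0,0,0,20],[0,0,0,0,0,0,20]]' 3
python3 - <<'E'
from h import *
p,R,s=tool(); print(p,"zang",np.degrees(np.arctan2(R[1,2],R[0,2])),s["contact_force"],s["gripper_width"])
E
```

```text
time_s: 4.95
tcp_pos: [0.594, 0.1163, 0.0943]
eef_rot: [43.9, 89.9, 24.0]
contact_force: [1.4, 0.1, 0.9]
gripper_width: 0.0177
[0.59399483 0.11631425 0.09434125] zang -19.829944764622663 [1.42978205 0.05694936 0.8700133 ] 0.017738501941584207
```

```bash
cat > c.py <<'E'
from h import *
C=np.array([.5597,.1284]); yaw=np.radians(-3.7)
p,R,s=tool(); v=p[:2]-C; f=R.T@np.array(s["contact_force"])
th=np.arctan2(v[1],v[0])-yaw; th+=2*np.pi if th<-1.9 else 0
print("theta %.3f rad, radius %.4f, tool theta %.3f, z %.4f, f_tool %s, w %.4f j6 %.1f"%(th,np.hypot(*v),(np.arctan2(R[1,2],R[0,2])-yaw+2)%(2*np.pi)-2,p[2],f.round(1),s["gripper_width"],s["joints"][5]))
E
python3 -m creep '[[-0.08,0,0,0,0.288,-0.012,20],[-0.08,0,0,0,0.288,-0.012,20],[-0.08,0,0,0,0.288,-0.012,20],[-0.08,0,0,0,0.288,-0.012,20],[-0.08,0,0,0,0.288,-0.012,20],[-0.08,0,0,0,0.288,-0.012,20]]'
python3 c.py
```

```text
time_s: 5.55
tcp_pos: [0.5956, 0.1334, 0.0941]
eef_rot: [19.1, 90.0, 27.0]
contact_force: [0.4, -0.3, -0.1]
gripper_width: 0.0174
theta 0.203 rad, radius 0.0363, tool theta 0.202, z 0.0941, f_tool [ 0.1 -0.3  0.3], w 0.0174 j6 -113.1
```

```bash
python3 c.py
python3 - <<'E'
from h import *
im,_=r.capture("wrist"); cv2.imwrite("pics/w3.png",cv2.resize(im[100:300,170:470],(750,500)))
print([(a["rect"],a["score"]) for a in r.look_for("peg","wrist")[:2]])
E
```

```text
theta 0.203 rad, radius 0.0363, tool theta 0.202, z 0.0941, f_tool [ 0.1 -0.3  0.3], w 0.0174 j6 -113.1
[([275.6, 208.2, 300.8, 233.9], 0.93)]
```

View pics/w3.png

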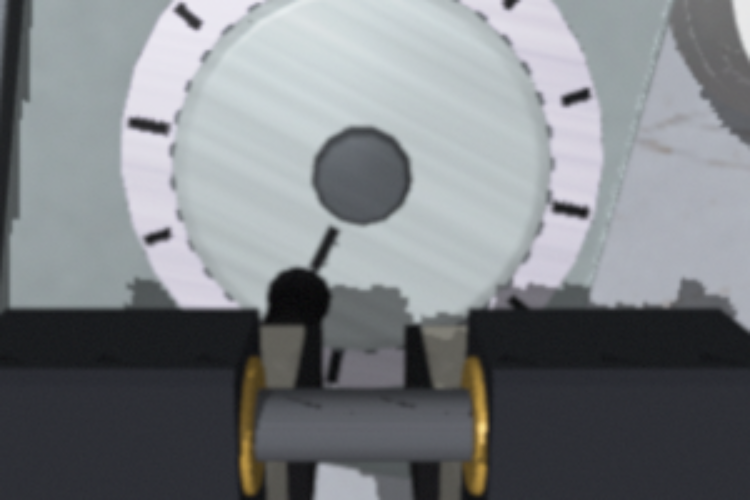

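Run:
```python
from h import *
p,R,s=tool(); C=np.array([.5597,.1284])
print("tcp px",proj("wrist",[p,p+R@[-.019,0,0],p+R@[0,.0088,0],p+R@[0,-.0088,0],p+R@[-.019,-.0088,0]]).round(0).tolist())
print("hub px",proj("wrist",[[*C,.085]]))
q=ray("wrist",[[289,219]],.114)[0]; h=ray("wrist",[[170+362/2.5,100+175/2.5]],.085)[0]; v=q[:2]-h[:2]
print(q,h,np.hypot(*v),np.arctan2(v[1],v[0])+np.radians(3.7))
_,d=r.capture("wrist"); print("depth peg",d[217:222,286:292].mean()); 
k,dd,T=K("wrist"); n=cv2.undistortPoints(np.array([[[289.,219.]]]),k,dd).ravel(); z=d[219,289]
print(T[:3,:3].T@(np.array([n[0]*z,n[1]*z,z])-T[:3,3]))
```

```text
tcp px [[315.0, 231.0], [315.0, 243.0], [329.0, 231.0], [301.0, 231.0], [299.0, 243.0]]
hub px [[314.64963985 170.79740591]]
[0.58295706 0.1174069  0.114     ] [0.55919244 0.12842496 0.085     ] 0.02619456535158561 -0.369555956772472
depth peg 0.17508654
[0.58707018 0.11677352 0.10190917]
```

Run:
```python
from h import *
p,R,s=tool(); im,d=r.capture("wrist"); k,dd,T=K("wrist")
def pt(u,v):
    n=cv2.undistortPoints(np.array([[[float(u),float(v)]]]),k,dd).ravel(); z=d[v,u]
    w=T[:3,:3].T@(np.array([n[0]*z,n[1]*z,z])-T[:3,3]); return (1000*(R.T@(w-p))).round(0).astype(int).tolist(),round(1000*w[2]),im[v,u].tolist()
for u in(289,297,330,341):
    print(u,*[(v,*pt(u,v)) for v in range(206,262,5)],sep="\n ")
```

```text
289
 (206, [11, -17, -13], 83, [167, 165, 157])
 (211, [6, -16, -11], 88, [18, 16, 18])
 (216, [-3, -16, -11], 97, [11, 10, 12])
 (221, [-13, -15, -11], 107, [13, 10, 10])
 (226, [-18, -15, -10], 112, [16, 16, 13])
 (231, [-28, -14, -11], 122, [87, 92, 93])
 (236, [-35, -13, -11], 129, [88, 94, 95])
 (241, [-38, -13, -9], 132, [73, 77, 78])
 (246, [-44, -12, -9], 138, [55, 59, 59])
 (251, [-51, -12, -10], 145, [28, 27, 28])
 (256, [-102, -7, -32], 196, [52, 48, 47])
 (261, [-104, -7, -31], 198, [85, 80, 77])
297
 (206, [8, -12, -14], 86, [48, 46, 45])
 (211, [10, -12, -10], 84, [51, 50, 48])
 (216, [4, -11, -8], 90, [12, 14, 12])
 (221, [-2, -11, -7], 96, [11, 12, 10])
 (226, [-9, -11, -7], 103, [7, 8, 9])
 (231, [-24, -10, -9], 118, [26, 24, 23])
 (236, [-31, -9, -9], 125, [20, 19, 18])
 (241, [-34, -9, -8], 128, [21, 18, 18])
 (246, [-35, -9, -5], 129, [22, 18, 18])
 (251, [-36, -9, -3], 130, [16, 14, 16])
 (256, [-102, -5, -32], 196, [52, 48, 47])
 (261, [-104, -5, -32], 198, [84, 79, 76])
330
 (206, [10, 10, -13], 84, [194, 191, 182])
 (211, [11, 10, -10], 83, [195, 192, 184])
 (
[... 220 characters left out ...]
, 72, [114, 106, 108])
 (246, [23, 11, 20], 71, [113, 106, 108])
 (251, [22, 11, 24], 72, [116, 110, 111])
 (256, [-102, 4, -32], 196, [56, 52, 50])
 (261, [-103, 4, -31], 197, [70, 67, 65])
341
 (206, [11, 17, -13], 83, [195, 192, 184])
 (211, [11, 17, -10], 83, [193, 190, 183])
 (216, [9, 17, -7], 85, [194, 192, 183])
 (221, [10, 17, -3], 84, [196, 193, 185])
 (226, [11, 17, 1], 83, [172, 170, 163])
 (231, [-27, 14, -11], 121, [115, 123, 124])
 (236, [-35, 13, -11], 129, [89, 94, 96])
 (241, [-40, 13, -10], 134, [74, 79, 79])
 (246, [-41, 13, -8], 135, [54, 58, 57])
 (251, [-50, 12, -10], 144, [27, 28, 28])
 (256, [-100, 7, -31], 194, [52, 50, 47])
 (261, [-104, 7, -32], 198, [84, 81, 78])
```

```bash
python3 -m creep '[[0.08,0,0,-0.3,-0.288,-0.012,28],[0.08,0,0,-0.3,-0.288,-0.012,28],[0.08,0,0,0,-0.288,-0.012,28],[0.08,0,0,0,-0.288,-0.012,28],[0.08,0,0,0,-0.288,-0.012,28],[0.08,0,0,0,-0.288,-0.012,28],[0,0,0,0,0,0,28]]'
python3 c.py
python3 - <<'E'
from h import *
p,R,s=tool(); im,d=r.capture("wrist"); k,dd,T=K("wrist")
v,u=np.mgrid[0:400,0:640]; z=d.ravel(); n=cv2.undistortPoints(np.c_[u.ravel(),v.ravel()].astype(float).reshape(-1,1,2),k,dd).reshape(-1,2)
W=(np.c_[n,np.ones(len(n))]*z[:,None]-T[:3,3])@T[:3,:3]; q=1000*(W-p)@R; 
m=(z>0)&(abs(q[:,1])<40)&(abs(q[:,2])<16)&(W[:,2]>.09)
for a in range(-40,20,4):
    mm=m&(abs(q[:,0]-a)<2); print(a,mm.sum(),[(int(l),int(q[mm&(abs(q[:,1]-l)<2)][:,2].min())) for l in range(-32,36,4) if (mm&(abs(q[:,1]-l)<2)).any()])
E
```

```text
time_s: 6.45
tcp_pos: [0.5935, 0.1157, 0.0998]
eef_rot: [57.9, 90.0, 37.8]
contact_force: [-0.3, -0.0, 0.0]
gripper_width: 0.0246
theta -0.294 rad, radius 0.0361, tool theta -0.285, z 0.0998, f_tool [-0.  -0.1 -0.3], w 0.0246 j6 -139.6
-40 214 [(-24, -11), (-20, -11), (-16, -11), (-12, -9), (12, -9), (16, -11), (20, -11), (24, -11)]
-36 202 [(-28, -11), (-24, -11), (-20, -11), (-16, -11), (-12, -9), (12, -9), (16, -11), (20, -11), (24, -11)]
-32 176 [(-28, -10), (-24, -11), (-20, -11), (-16, -11), (-12, -9), (12, -9), (16, -11), (20, -11), (24, -11), (28, -11)]
-28 148 [(-28, -11), (-24, -11), (-20, -11), (-16, -11), (-12, -9), (12, -10), (16, -11), (20, -11), (24, -11), (28, -11)]
-24 51 [(-16, -9), (-12, -9), (12, -9), (16, -9)]
-20 1 [(12, 1)]
-16 123 [(-4, -5), (0, -5), (4, -5), (8, -1)]
-12 298 [(-8, -1), (-4, -6), (0, -7), (4, -6), (8, -4)]
-8 53 [(-8, -1), (-4, -6), (0, -7), (4, -6), (8, -3)]
-4 44 [(-8, -1), (-4, -6), (0, -7), (4, -6), (8, -3)]
0 48 [(-8, 0), (-4, -6), (0, -7), (4, -6), (8, -3)]
4 48 [(-8, -2), (-4, -6), (0, -7), (4, -6), (8, -2)]
8 32 [(-8, -2), (-4, -6), (0, -7), (4, -6), (8, -4)]
12 0 []
16 0 []
```

The depth data show the finger ends about 25 mm short of the reported TCP. They passed over the peg and the dial did not move. I'll go 29 mm lower, checking force on the way.

```bash
python3 -m creep '[[0,0,0,0.6,0,0,28],[0,0,0,0.6,0,0,28],[0,0,0,0.6,0,0,28],[0,0,0,0,0,0,28]]'; python3 -m creep '[[0,0,0,0.4,0,0,28],[0,0,0,0.4,0,0,28],[0,0,0,0.3,0,0,28],[0,0,0,0,0,0,24],[0,0,0,0,0,0,20],[0,0,0,0,0,0,20]]';python3 c.py
python3 - <<'E'
from h import *
p,R,s=tool(); im,d=r.capture("wrist"); k,dd,T=K("wrist")
v,u=np.mgrid[0:400,0:640]; z=d.ravel(); n=cv2.undistortPoints(np.c_[u.ravel(),v.ravel()].astype(float).reshape(-1,1,2),k,dd).reshape(-1,2)
W=(np.c_[n,np.ones(len(n))]*z[:,None]-T[:3,3])@T[:3,:3]; q=1000*(W-p)@R; 
m=(z>0)&(abs(q[:,1])<40)&(abs(q[:,2])<16)&(W[:,2]>.09)
for a in range(-40,0,4):
    mm=m&(abs(q[:,0]-a)<2); print(a,mm.sum(),[(int(l),int(q[mm&(abs(q[:,1]-l)<2)][:,2].min())) for l in range(-32,36,4) if (mm&(abs(q[:,1]-l)<2)).any()])
cv2.imwrite("pics/w4.png",cv2.resize(im[100:300,170:470],(750,500)))
E
```

```text
time_s: 6.9
tcp_pos: [0.5928, 0.1159, 0.0802]
eef_rot: [-136.6, 89.9, -156.4]
contact_force: [1.0, -0.6, 0.1]
gripper_width: 0.0248
time_s: 7.5
tcp_pos: [0.5937, 0.1162, 0.0709]
eef_rot: [42.4, 90.0, 22.6]
contact_force: [0.9, 0.7, 0.1]
gripper_width: 0.0179
theta -0.281 rad, radius 0.0361, tool theta -0.282, z 0.0709, f_tool [-0.1  1.   0.6], w 0.0179 j6 -139.4
-40 308 [(-20, -11), (-16, -11), (-12, -11), (-8, -9), (-4, -6), (0, -7), (4, -6), (8, -10), (12, -11), (16, -11), (20, -11)]
-36 229 [(-20, -11), (-16, -11), (-12, -11), (-8, -9), (-4, -7), (0, -7), (4, -6), (8, -9), (12, -11), (16, -11), (20, -11)]
-32 260 [(-20, -11), (-16, -11), (-12, -11), (-8, -9), (-4, -6), (0, -7), (4, -6), (8, -9), (12, -11), (16, -11), (20, -11)]
-28 164 [(-20, -11), (-16, -11), (-12, -11), (-8, -10), (-4, -6), (0, -7), (4, -6), (8, -9), (12, -11), (16, -11), (20, -11)]
-24 111 [(-12, -9), (-8, -9), (-4, -6), (0, -7), (4, -6), (8, -9), (12, -9)]
-20 46 [(-8, -3), (-4, -6), (0, -7), (4, -6), (8, -9)]
-16 0 []
-12 0 []
-8 0 []
-4 0 []
```

View pics/w4.png

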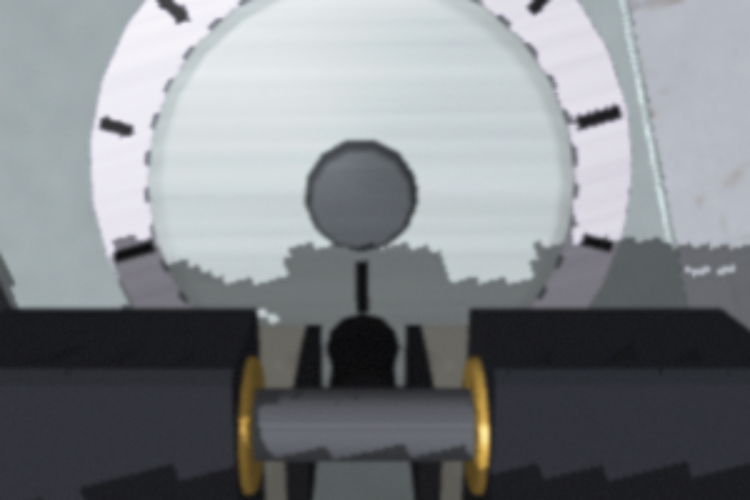

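The peg (crop 362,345) now sits centred between the pads. I'll turn left.

```bash
python3 -m creep '[[-0.04,0,0,0,0.144,-0.003,20],[-0.04,0,0,0,0.144,-0.003,20],[-0.04,0,0,0,0.144,-0.003,20],[-0.04,0,0,0,0.144,-0.003,20],[-0.04,0,0,0,0.144,-0.003,20]]';python3 c.py
```

```text
time_s: 8.05
tcp_pos: [0.5951, 0.1227, 0.0708]
eef_rot: [-116.7, 90.0, -124.9]
contact_force: [-0.2, -1.2, 1.6]
gripper_width: 0.0176
theta -0.095 rad, radius 0.0358, tool theta -0.080, z 0.0708, f_tool [-1.6 -1.2  0. ], w 0.0176 j6 -128.4
```

```bash
python3 -m creep '[[-0.06,0,0,0,0.216,-0.006,20],[-0.06,0,0,0,0.216,-0.006,20],[-0.06,0,0,0,0.216,-0.006,20],[-0.06,0,0,0,0.216,-0.006,20],[-0.06,0,0,0,0.216,-0.006,20],[-0.06,0,0,0,0.216,-0.006,20],[-0.06,0,0,0,0.216,-0.006,20],[-0.06,0,0,0,0.216,-0.006,20]]';python3 c.py;  python3 -m creep '[[-0.06,0,0,0,0.216,-0.006,20],[-0.06,0,0,0,0.216,-0.006,20],[-0.06,0,0,0,0.216,-0.006,20],[-0.06,0,0,0,0.216,-0.006,20],[-0.06,0,0,0,0.216,-0.006,20],[-0.06,0,0,0,0.216,-0.006,20],[-0.06,0,0,0,0.216,-0.006,20],[-0.06,0,0,0,0.216,-0.006,20]]';python3 c.py
```

```text
time_s: 8.85
tcp_pos: [0.5935, 0.1396, 0.0708]
eef_rot: [-134.8, 89.9, -115.5]
contact_force: [0.0, -1.4, 1.1]
gripper_width: 0.0176
theta 0.384 rad, radius 0.0356, tool theta 0.401, z 0.0708, f_tool [-1.1 -1.3 -0.4], w 0.0176 j6 -102.3
time_s: 9.65
tcp_pos: [0.5844, 0.1539, 0.0708]
eef_rot: [-147.0, 90.0, -100.3]
contact_force: [1.1, -2.2, 0.5]
gripper_width: 0.0176
theta 0.867 rad, radius 0.0355, tool theta 0.881, z 0.0708, f_tool [-0.5 -2.3 -0.9], w 0.0176 j6 -76.6
```

```bash
python3 -m creep '[[-0.06,0,0,0,0.216,-0.005,20],[-0.06,0,0,0,0.216,-0.005,20],[-0.06,0,0,0,0.216,-0.005,20],[-0.06,0,0,0,0.216,-0.005,20],[-0.06,0,0,0,0.216,-0.005,20],[-0.06,0,0,0,0.216,-0.005,20],[-0.06,0,0,0,0.216,-0.005,20],[-0.06,0,0,0,0.216,-0.005,20]]';python3 c.py;  python3 -m creep '[[-0.06,0,0,0,0.216,-0.005,20],[-0.06,0,0,0,0.216,-0.005,20],[-0.06,0,0,0,0.216,-0.005,20],[-0.06,0,0,0,0.216,-0.005,20],[-0.06,0,0,0,0.216,-0.005,20],[-0.06,0,0,0,0.216,-0.005,20],[-0.06,0,0,0,0.216,-0.005,20]]';python3 c.py
python3 - <<'E'
from h import *
im,_=r.capture("wrist"); cv2.imwrite("pics/w5.png",cv2.resize(im[100:300,170:470],(750,500)))
print(proj("wrist",[[.5597,.1284,.085]]))
E
```

```text
time_s: 10.45
tcp_pos: [0.5702, 0.1623, 0.0709]
eef_rot: [-124.9, 89.9, -50.7]
contact_force: [3.3, -4.3, -2.0]
gripper_width: 0.0173
theta 1.336 rad, radius 0.0354, tool theta 1.361, z 0.0709, f_tool [ 2.  -4.3 -3.2], w 0.0173 j6 -50.6
time_s: 11.15
tcp_pos: [0.5559, 0.1641, 0.0712]
eef_rot: [-94.0, 89.9, 4.3]
contact_force: [5.2, -2.2, -2.7]
gripper_width: 0.0177
theta 1.740 rad, radius 0.0359, tool theta 1.781, z 0.0712, f_tool [ 2.7 -4.8 -2.9], w 0.0177 j6 -27.5
[[317.11831636 178.80995954]]
```

View pics/w5.png

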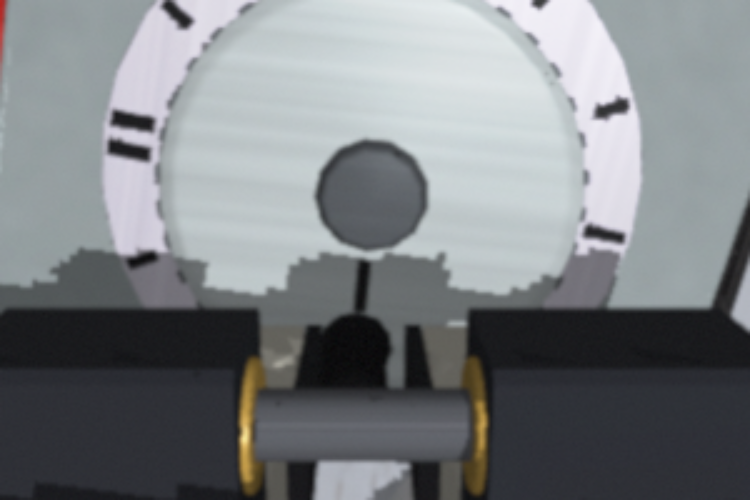

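```bash
python3 -m creep '[[-0.06,0,0,0,0.216,-0.006,20],[-0.06,0,0,0,0.216,-0.006,20],[-0.06,0,0,0,0.216,-0.006,20],[-0.06,0,0,0,0.216,-0.006,20],[-0.06,0,0,0,0.216,-0.006,20],[-0.05,0,0,0,0.18,-0.005,20],[0,0,0,0,0,0,20],[0,0,0,0,0,0,20]]';python3 c.py
python3 - <<'E'
from h import *
im,_=r.capture("wrist"); cv2.imwrite("pics/w6.png",cv2.resize(im[100:300,170:470],(750,500)))
E
```

```text
time_s: 12.0
tcp_pos: [0.5438, 0.1609, 0.0712]
eef_rot: [-91.6, 89.9, 26.6]
contact_force: [5.4, 1.1, -1.2]
gripper_width: 0.0173
theta 2.090 rad, radius 0.0362, tool theta 2.127, z 0.0712, f_tool [ 1.2 -5.2 -1.6], w 0.0173 j6 -8.1
```

View pics/w6.png

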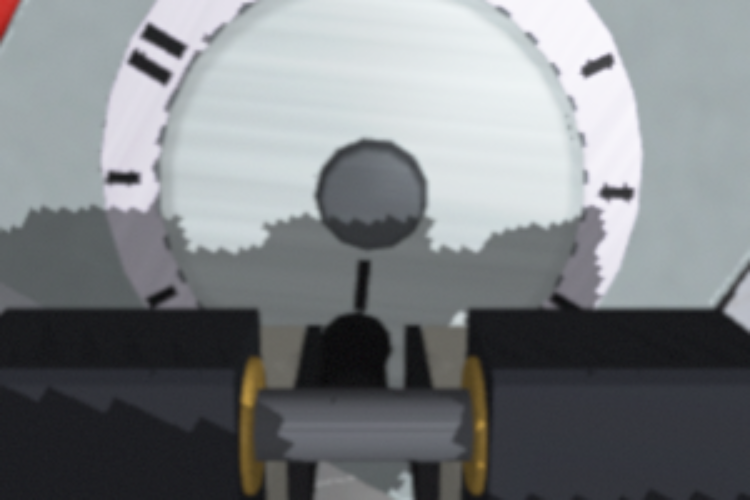

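Peg is about 0.06 rad short of 8 o'clock (marks 11 and 5 lie level at (123,178) and (617,193)). I'll add a small nudge, then turn right with a wider gap.

```bash
python3 -m creep '[[-0.03,0,0,0,0.108,-0.002,20],[-0.025,0,0,0,0.09,-0.002,20],[0,0,0,0,0,0,20],[0,0,0,0,0,0,20]]';python3 c.py
python3 -m creep '[[0,0,0,0,0,0,28],[0,0,0,0,0,0,28],[0,0,0,0,0,0,28],[0.03,0,0,0,-0.108,-0.002,28],[0.04,0,0,0,-0.144,-0.003,28],[0.04,0,0,0,-0.144,-0.003,28],[0.04,0,0,0,-0.144,-0.003,28],[0.04,0,0,0,-0.144,-0.003,28]]';python3 c.py
python3 -m creep '[[0.04,0,0,0,-0.144,-0.003,28],[0.04,0,0,0,-0.144,-0.003,28],[0.05,0,0,0,-0.18,-0.004,28],[0.05,0,0,0,-0.18,-0.004,28],[0.05,0,0,0,-0.18,-0.004,28],[0.05,0,0,0,-0.18,-0.004,28],[0.05,0,0,0,-0.18,-0.004,28],[0.05,0,0,0,-0.18,-0.004,28]]';python3 c.py
```

```text
time_s: 12.45
tcp_pos: [0.5419, 0.1599, 0.0712]
eef_rot: [-93.7, 89.9, 27.7]
contact_force: [6.0, 1.4, 0.7]
gripper_width: 0.0174
theta 2.149 rad, radius 0.0362, tool theta 2.183, z 0.0712, f_tool [-0.7 -5.9 -1.9], w 0.0174 j6 -4.9
time_s: 13.25
tcp_pos: [0.5468, 0.1621, 0.0704]
eef_rot: [95.9, 89.9, -153.8]
contact_force: [0.5, 0.6, 0.1]
gripper_width: 0.0244
theta 2.000 rad, radius 0.0361, tool theta 1.990, z 0.0704, f_tool [-0.1 -0.6  0.4], w 0.0244 j6 -15.8
time_s: 14.05
tcp_pos: [0.559, 0.1639, 0.0702]
eef_rot: [115.3, 89.8, -156.2]
contact_force: [-4.0, -0.7, 3.3]
gripper_width: 0.0247
theta 1.654 rad, radius 0.0355, tool theta 1.609, z 0.0702, f_tool [-3.3  4.  -0.8], w 0.0247 j6 -37.0
```

```bash
for i in 1; do python3 -m creep '[[0.05,0,0,0,-0.18,-0.003,28],[0.05,0,0,0,-0.18,-0.003,28],[0.05,0,0,0,-0.18,-0.003,28],[0.05,0,0,0,-0.18,-0.003,28],[0.05,0,0,0,-0.18,-0.003,28],[0.05,0,0,0,-0.18,-0.003,28],[0.05,0,0,0,-0.18,-0.003,28],[0.05,0,0,0,-0.18,-0.003,28]]';python3 c.py; done
python3 -m creep '[[0.05,0,0,0,-0.18,-0.003,28],[0.05,0,0,0,-0.18,-0.003,28],[0.05,0,0,0,-0.18,-0.003,28],[0.05,0,0,0,-0.18,-0.003,28],[0.05,0,0,0,-0.18,-0.003,28],[0.05,0,0,0,-0.18,-0.003,28],[0.05,0,0,0,-0.18,-0.003,28],[0.05,0,0,0,-0.18,-0.003,28]]';python3 c.py
python3 -m creep '[[0.05,0,0,0,-0.18,-0.003,28],[0.05,0,0,0,-0.18,-0.003,28],[0.05,0,0,0,-0.18,-0.003,28],[0.05,0,0,0,-0.18,-0.003,28],[0.05,0,0,0,-0.18,-0.003,28],[0.05,0,0,0,-0.18,-0.003,28],[0.05,0,0,0,-0.18,-0.003,28]]';python3 c.py
```

```text
time_s: 14.85
tcp_pos: [0.5732, 0.1612, 0.0702]
eef_rot: [132.5, 89.8, -161.9]
contact_force: [-3.6, 0.8, 3.1]
gripper_width: 0.0249
theta 1.245 rad, radius 0.0354, tool theta 1.209, z 0.0702, f_tool [-3.1  3.6 -0.7], w 0.0249 j6 -58.8
time_s: 15.65
tcp_pos: [0.585, 0.1532, 0.0703]
eef_rot: [147.6, 89.9, -169.7]
contact_force: [-3.7, 1.2, 2.7]
gripper_width: 0.0247
theta 0.840 rad, radius 0.0355, tool theta 0.810, z 0.0703, f_tool [-2.7  3.4 -1.9], w 0.0247 j6 -80.4
time_s: 16.35
tcp_pos: [0.5921, 0.143, 0.0703]
eef_rot: [158.3, 89.9, -179.1]
contact_force: [-3.7, 2.4, 1.8]
gripper_width: 0.0244
theta 0.488 rad, radius 0.0355, tool theta 0.460, z 0.0703, f_tool [-1.8  3.6 -2.5], w 0.0244 j6 -99.2
```

```bash
cat >> c.py <<'E'
import sys
if len(sys.argv)>1 and not 1.8<f[1]<8: print("STOP"); sys.exit(1)
E
python3 -m creep '[[0.05,0,0,0,-0.18,-0.003,28],[0.05,0,0,0,-0.18,-0.003,28],[0.05,0,0,0,-0.18,-0.003,28],[0.05,0,0,0,-0.18,-0.003,28],[0.04,0,0,0,-0.144,-0.003,28],[0.04,0,0,0,-0.144,-0.003,28],[0.03,0,0,0,-0.108,-0.002,28],[0.03,0,0,0,-0.108,-0.002,28]]';python3 c.py x &&
python3 -m creep '[[0.03,0,0,0,-0.108,-0.002,28]]' && python3 c.py x && python3 -m creep '[[0.03,0,0,0,-0.108,-0.002,28]]' && python3 c.py x && python3 -m creep '[[0.03,0,0,0,-0.108,-0.002,28]]' && python3 c.py x && python3 -m creep '[[0.03,0,0,0,-0.108,-0.002,28]]' && python3 c.py x
```

```text
time_s: 17.15
tcp_pos: [0.5954, 0.1312, 0.0704]
eef_rot: [175.1, 89.9, 178.3]
contact_force: [-2.7, 2.9, 0.7]
gripper_width: 0.0246
theta 0.142 rad, radius 0.0358, tool theta 0.121, z 0.0704, f_tool [-0.7  3.  -2.5], w 0.0246 j6 -117.5
time_s: 17.25
tcp_pos: [0.5956, 0.13, 0.0704]
eef_rot: [177.4, 90.0, 178.9]
contact_force: [-2.1, 3.6, -0.2]
gripper_width: 0.0245
theta 0.109 rad, radius 0.0359, tool theta 0.091, z 0.0704, f_tool [ 0.2  3.7 -2. ], w 0.0245 j6 -119.1
time_s: 17.35
tcp_pos: [0.5957, 0.1288, 0.0704]
eef_rot: [-176.7, 90.0, -176.9]
contact_force: [-2.6, 2.4, -0.7]
gripper_width: 0.0248
theta 0.077 rad, radius 0.0361, tool theta 0.061, z 0.0704, f_tool [ 0.7  2.4 -2.6], w 0.0248 j6 -120.7
time_s: 17.45
tcp_pos: [0.5959, 0.1277, 0.0705]
eef_rot: [175.3, 90.0, 173.4]
contact_force: [-3.1, 3.8, -0.5]
gripper_width: 0.0246
theta 0.046 rad, radius 0.0362, tool theta 0.031, z 0.0705, f_tool [ 0.5  3.7 -3.2], w 0.0246 j6 -122.4
time_s: 17.55
tcp_pos: [0.5959, 0.1267, 0.0705]
eef_rot: [168.0, 90.0, 164.4]
contact_force: [-1.7, 3.1, -0.8]
gripper_width: 0.025
theta 0.016 rad, radius 0.0362, tool theta 0.001, z 0.0705, f_tool [ 0.8  3.  -1.9], w 0.0250 j6 -124.0
```

```bash
m(){ :; }
python3 -m creep '[[0.03,0,0,0,-0.108,-0.003,28]]' >/dev/null && python3 c.py x && python3 -m creep '[[0.03,0,0,0,-0.108,-0.003,28]]' >/dev/null && python3 c.py x && python3 -m creep '[[0.03,0,0,0,-0.108,-0.003,28]]' >/dev/null && python3 c.py x && python3 -m creep '[[0.03,0,0,0,-0.108,-0.003,28]]' >/dev/null && python3 c.py x && python3 -m creep '[[0.03,0,0,0,-0.108,-0.003,28]]' >/dev/null && python3 c.py x && python3 -m creep '[[0.03,0,0,0,-0.108,-0.003,28]]' >/dev/null && python3 c.py x && python3 -m creep '[[0.03,0,0,0,-0.108,-0.003,28]]' >/dev/null && python3 c.py x && python3 -m creep '[[0.03,0,0,0,-0.108,-0.003,28]]' >/dev/null && python3 c.py x
```

```text
theta -0.013 rad, radius 0.0363, tool theta -0.029, z 0.0705, f_tool [ 1.9  2.9 -2.1], w 0.0247 j6 -125.6
theta -0.043 rad, radius 0.0363, tool theta -0.059, z 0.0706, f_tool [ 1.4  2.9 -1.9], w 0.0246 j6 -127.3
theta -0.072 rad, radius 0.0363, tool theta -0.089, z 0.0706, f_tool [ 1.9  3.4 -0.8], w 0.0244 j6 -128.9
theta -0.101 rad, radius 0.0364, tool theta -0.119, z 0.0707, f_tool [ 2.2  4.1 -1.4], w 0.0248 j6 -130.5
theta -0.130 rad, radius 0.0364, tool theta -0.149, z 0.0707, f_tool [ 2.7  4.  -1.1], w 0.0248 j6 -132.2
theta -0.161 rad, radius 0.0364, tool theta -0.179, z 0.0707, f_tool [ 2.4  3.1 -0.4], w 0.0244 j6 -133.8
theta -0.197 rad, radius 0.0365, tool theta -0.209, z 0.0709, f_tool [-0.2  0.6 -0.2], w 0.0242 j6 -135.5
STOP
```

The force dropped from 3.1 to 0.6 N. I'll stop and measure where the peg is by depth.

```bash
cat > pegpos.py <<'E'
from h import *
p,R,s=tool(); im,d=r.capture("wrist"); k,dd,T=K("wrist")
v,u=np.mgrid[0:400,0:640]; z=d.ravel(); n=cv2.undistortPoints(np.c_[u.ravel(),v.ravel()].astype(float).reshape(-1,1,2),k,dd).reshape(-1,2)
W=(np.c_[n,np.ones(len(n))]*z[:,None]-T[:3,3])@T[:3,:3]; q=1000*(W-p)@R
m=(z>0)&(im.reshape(-1,3).max(1)<45)&(abs(q[:,1])<11)&(abs(q[:,2])<14)&(W[:,2]>.091)&(W[:,2]<.111)
y=q[m][:,1]; print("dark profile y:z",[(l,round(float(np.median(q[m][abs(y-l)<.5,2])),1)) for l in range(-11,12) if (abs(y-l)<.5).sum()>2])
E
python3 -m creep '[[0,0,0,0,0,0,28],[0,0,0,0,0,0,28]]'; python3 c.py; python3 pegpos.py
```

```text
time_s: 18.45
tcp_pos: [0.5947, 0.1188, 0.0709]
eef_rot: [-57.1, 90.0, -72.6]
contact_force: [0.4, -0.5, 0.4]
gripper_width: 0.0244
theta -0.203 rad, radius 0.0363, tool theta -0.206, z 0.0709, f_tool [-0.4 -0.4  0.5], w 0.0244 j6 -135.3
dark profile y:z [(-5, -3.7), (-4, -4.7), (-3, -5.7), (-2, -6.4), (-1, -6.6), (0, -7.0), (1, -7.3), (2, -7.2), (3, -7.0), (4, -6.9), (5, -6.4), (6, -5.4), (7, -4.6), (8, -2.5)]
```

The peg now sits 1.6 mm from the tool centre (it was at 5.3), so it was drawn on about 0.1 rad to roughly -0.16 rad, with no push. That means it is caught. I'll rise straight up and go to the handle.

```bash
python3 -m creep '[[0,0,0,-1,0,0,28],[0,0,0,-2,0,0,28],[0,0,0,-2,0,0,28],[0,0,0,-2,0,0,28],[0,0,0,-1,0,0,28]]'
python3 -m creep '[[-0.14,0,0,0,-2,-1,40],[-0.14,0,0,0,-2,-1,40],[-0.14,0,0,0,0,0,40],[-0.14,0,0,0,0,0,40],[-0.14,0,0,0,0,0,40],[-0.14,0,0,0,0,0,40],[-0.14,0,0,0,0,0,40],[-0.14,0,0,0,0,0,40]]'
python3 -m creep '[[-0.14,0,0,0,0,0,40],[-0.14,0,0,0,0,0,40],[-0.14,0,0,0,0,0,40],[-0.14,0,0,0,0,0,40],[-0.1,0,0,0,0,0,40],[0,0,0,0,0,0,40],[0,0,0,0,0,0,40]]'
python3 - <<'E'
from h import *
p,R,s=tool(); print("zang",np.degrees(np.arctan2(R[1,2],R[0,2])),"move cm",100*R.T@(np.array([.504,-.017,.13])-p),s["joints"].round(0))
E
```

```text
time_s: 19.0
tcp_pos: [0.5956, 0.1195, 0.1534]
eef_rot: [33.3, 89.8, 17.8]
contact_force: [0.4, 0.8, -0.2]
gripper_width: 0.0246
time_s: 19.8
tcp_pos: [0.5669, 0.084, 0.1508]
eef_rot: [159.1, 90.0, -151.9]
contact_force: [-0.6, -0.4, -0.1]
gripper_width: 0.0353
time_s: 20.5
tcp_pos: [0.567, 0.0841, 0.1507]
eef_rot: [113.8, 90.0, -159.9]
contact_force: [0.2, -0.5, -0.3]
gripper_width: 0.0352
zang 86.2744831869323 move cm [  2.07224631   5.62726587 -10.49807659] [ 28.  13. -17.  -0. -60. -32.]
```

```bash
python3 -m creep '[[0,0,0,0,1.6,-3,40],[0,0,0,0,1.6,-3,40],[0,0,0,0.5,1.4,-3,40],[0,0,0,0.5,1,-1.5,40],[0,0,0,0,0,0,40],[0,0,0,0,0,0,40]]'
python3 - <<'E'
from h import *
p,R,s=tool(); im,d=r.capture("wrist"); k,dd,T=K("wrist")
print(p, [(a["rect"],a["score"]) for a in r.look_for("handle_mid","wrist")[:1]])
v,u=np.mgrid[0:400,0:640]; z=d.ravel(); n=cv2.undistortPoints(np.c_[u.ravel(),v.ravel()].astype(float).reshape(-1,1,2),k,dd).reshape(-1,2)
W=(np.c_[n,np.ones(len(n))]*z[:,None]-T[:3,3])@T[:3,:3]; q=1000*(W-p)@R
m=(z>0)&(im.reshape(-1,3).max(1)<50)&(abs(q[:,1])<25)&(abs(q[:,2])<50)&(W[:,2]>.09)&(W[:,2]<.11)
a=q[m]; print("handle in tool: y",np.percentile(a[:,1],[2,50,98]),"z",np.percentile(a[:,2],[2,50,98]),m.sum())
m=(z>0)&(im.reshape(-1,3).max(1)<50)&(np.hypot(*(W[:,:2]-[.5597,.1284]).T)<.046)&(W[:,2]>.106)&(W[:,2]<.118)
c=np.median(W[m],0); print("peg top",c,m.sum(),np.arctan2(c[1]-.1284,c[0]-.5597)+.0646)
cv2.imwrite("pics/w7.png",im)
E
```

```text
time_s: 21.1
tcp_pos: [0.5051, -0.0172, 0.1409]
eef_rot: [-78.1, 90.0, 8.3]
contact_force: [0.4, -0.1, 0.0]
gripper_width: 0.035
[ 0.50506735 -0.01717758  0.1409394 ] [([302.1, 158.8, 322.7, 246.4], 0.95)]
handle in tool: y [-5.49828915  0.35933314  5.61056276] z [-31.03307665  -4.69544919  24.84167825] 1221
peg top [nan nan nan] 0 nan
  return _methods._mean(a, axis=axis, dtype=dtype,
  ret = um.true_divide(
```

View pics/w7.png

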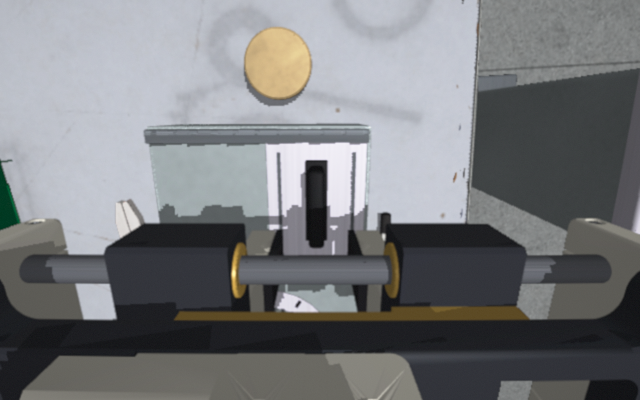

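The handle (316,203) is aligned and centred between the fingers. Descend, then push back gently.

```bash
python3 -m creep '[[0,0,0,1.5,0,0,40],[0,0,0,1.5,0,0,40],[0,0,0,1.5,0,0,40],[0,0,0,1.5,0,0,40],[0,0,0,1.2,0,0,30],[0,0,0,0.5,0,0,22],[0,0,0,0,0,0,22],[0,0,0,0,0,0,22]]'; python3 c.py
python3 -m creep '[[0,0,0,0,-0.15,0,22],[0,0,0,0,-0.15,0,22],[0,0,0,0,-0.15,0,22],[0,0,0,0,-0.15,0,22]]'; python3 c.py
python3 -m creep '[[0,0,0,0,-0.1,0,22],[0,0,0,0,-0.1,0,22],[0,0,0,0,-0.1,0,22]]'; python3 c.py
```

```text
time_s: 22.0
tcp_pos: [0.5052, -0.017, 0.0641]
eef_rot: [-88.8, 90.0, -2.4]
contact_force: [0.6, -1.0, 0.3]
gripper_width: 0.0194
theta -1.865 rad, radius 0.1552, tool theta 1.574, z 0.0641, f_tool [-0.3 -0.7 -1. ], w 0.0194 j6 -23.9
time_s: 22.4
tcp_pos: [0.5105, -0.0176, 0.0638]
eef_rot: [85.0, 90.0, 171.4]
contact_force: [-1.8, 0.1, 1.1]
gripper_width: 0.0194
theta -1.831 rad, radius 0.1541, tool theta 1.573, z 0.0638, f_tool [-1.1  1.8 -0. ], w 0.0194 j6 -23.6
time_s: 22.7
tcp_pos: [0.5136, -0.0178, 0.0636]
eef_rot: [117.6, 90.0, -155.9]
contact_force: [-2.1, 0.7, 2.3]
gripper_width: 0.0196
theta -1.812 rad, radius 0.1533, tool theta 1.573, z 0.0636, f_tool [-2.3  2.1  0.6], w 0.0196 j6 -23.5
```

Hatch has passed 3 mm at only 2 N, so it is unlocked. Continuing.

```bash
python3 -m creep '[[0,0,0,0,-0.2,0,22],[0,0,0,0,-0.3,0,22],[0,0,0,0,-0.3,0,22],[0,0,0,0,-0.3,0,22],[0,0,0,0,-0.3,0,22],[0,0,0,0,-0.3,0,22],[0,0,0,0,-0.3,0,22],[0,0,0,0,-0.3,0,22]]'; python3 c.py x &&
python3 -m creep '[[0,0,0,0,-0.3,0,22],[0,0,0,0,-0.3,0,22],[0,0,0,0,-0.3,0,22],[0,0,0,0,-0.3,0,22],[0,0,0,0,-0.3,0,22],[0,0,0,0,-0.3,0,22],[0,0,0,0,-0.3,0,22],[0,0,0,0,-0.3,0,22]]'; python3 c.py
```

```text
time_s: 23.5
tcp_pos: [0.5368, -0.0192, 0.0636]
eef_rot: [115.4, 90.0, -158.2]
contact_force: [-2.1, -0.6, 1.5]
gripper_width: 0.0194
theta -1.660 rad, radius 0.1494, tool theta 1.573, z 0.0636, f_tool [-1.5  2.1 -0.8], w 0.0194 j6 -22.4
time_s: 24.3
tcp_pos: [0.5608, -0.0207, 0.0636]
eef_rot: [108.1, 90.0, -165.5]
contact_force: [-2.1, -0.6, 1.1]
gripper_width: 0.0195
theta -1.499 rad, radius 0.1491, tool theta 1.573, z 0.0636, f_tool [-1.1  2.  -0.7], w 0.0195 j6 -21.4
```

```bash
sed -i 's/1.8<f\[1\]<8/-2<f[1]<4.5/' c.py
python3 -m creep '[[0,0,0,0,-0.15,0,22],[0,0,0,0,-0.15,0,22]]' >/dev/null; python3 c.py x && python3 -m creep '[[0,0,0,0,-0.1,0,22],[0,0,0,0,-0.1,0,22]]' >/dev/null; python3 c.py x && python3 -m creep '[[0,0,0,0,-0.05,0,22],[0,0,0,0,-0.05,0,22]]' >/dev/null; python3 c.py x && python3 -m creep '[[0,0,0,0,-0.05,0,22],[0,0,0,0,-0.05,0,22]]' >/dev/null; python3 c.py x && python3 -m creep '[[0,0,0,0,-0.05,0,22],[0,0,0,0,-0.05,0,22]]' >/dev/null; python3 c.py x ; python3 -c "
from h import *; print(tool()[0])"
```

```text
theta -1.480 rad, radius 0.1493, tool theta 1.573, z 0.0636, f_tool [-0.2  2.7 -1.8], w 0.0191 j6 -21.3
theta -1.467 rad, radius 0.1495, tool theta 1.573, z 0.0636, f_tool [ 0.2  2.5 -1.1], w 0.0192 j6 -21.2
theta -1.461 rad, radius 0.1495, tool theta 1.573, z 0.0636, f_tool [ 0.2  2.5 -1.5], w 0.0197 j6 -21.2
theta -1.454 rad, radius 0.1497, tool theta 1.573, z 0.0636, f_tool [ 0.2  2.6 -1.8], w 0.0192 j6 -21.2
theta -1.451 rad, radius 0.1497, tool theta 1.573, z 0.0636, f_tool [-3.6  4.6 -0.3], w 0.0190 j6 -21.1
STOP
[ 0.56793057 -0.02111424  0.06359318]
```

End stop felt at 62.7 mm of finger travel. I'll back off the bar, open, and rise.

```bash
python3 -m creep '[[0,0,0,0,0.15,0,22],[0,0,0,0,0.15,0,22],[0,0,0,0,0,0,30],[0,0,0,0,0,0,35],[0,0,0,0,0,0,35]]'; python3 -m creep '[[0,0,0,-1,0,0,35],[0,0,0,-2,0,0,35],[0,0,0,-3,0,0,35],[0,0,0,-3,0,0,35],[0,0,0,-3,0,0,35],[0,0,0,-2,0,0,35],[0,0,0,0,0,0,35],[0,0,0,0,0,0,35]]'
python3 - <<'E'
from h import *
for n in ("top","wrist"):
    im,d=r.capture(n); print(n,[(a["rect"],a["score"]) for a in r.look_for("handle_mid",n)[:1]])
    if n=="top": cv2.imwrite("pics/t2.png",cv2.resize(im[130:290,210:470],(780,480),interpolation=cv2.INTER_CUBIC))
    else:
        a=r.look_for("handle_mid",n)
        if a: b=a[0]["rect"]; q=ray(n,[[(b[0]+b[2])/2,(b[1]+b[3])/2]],.1)[0]; c,s=np.cos(-.0646),np.sin(-.0646); v=q[:2]-[.5597,.1284]; print("handle box x,y rel dial",c*v[0]+s*v[1],-s*v[0]+c*v[1],"shut -0.046")
E
```

```text
time_s: 25.8
tcp_pos: [0.5659, -0.0209, 0.0638]
eef_rot: [-74.7, 90.0, 11.8]
contact_force: [0.5, -0.4, 0.1]
gripper_width: 0.0302
time_s: 26.6
tcp_pos: [0.5657, -0.0208, 0.2045]
eef_rot: [-62.4, 89.9, 24.1]
contact_force: [-0.1, 1.2, -0.8]
gripper_width: 0.0307
top []
wrist [([304.3, 153.6, 325.2, 221.3], 0.74)]
handle box x,y rel dial 0.015142612017570011 -0.1528628920937558 shut -0.046
```

View pics/t2.png

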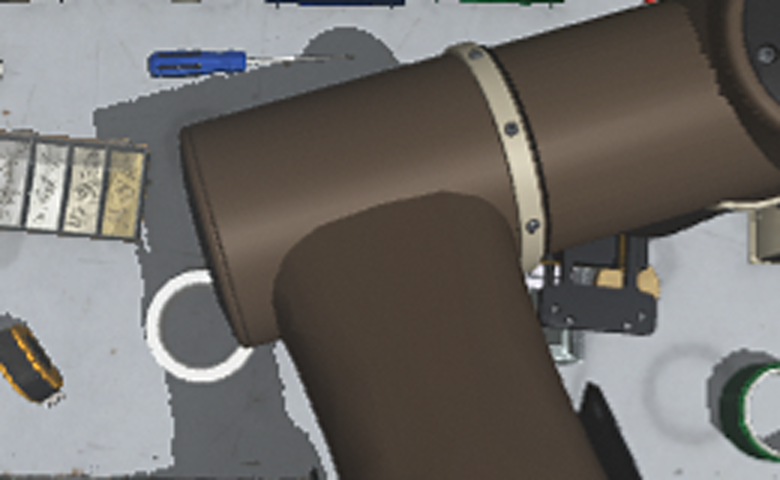

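The arm hides the box in the top view. The wrist measurement puts the hatch at 15.1 + 46 ≈ 61 mm, which is fully back. The gripper is clear at 0.2 m, so I'm handing in.

```bash
python3 -c "
from plant import r
print(r.get_state()['contact_force']); print(r.close_job())"
```

```text
[-0.36523376  0.79927371 -0.00188384]
the job is handed in; nothing more can be done
None
```

I opened the safe and handed the job in at about 27 s of the 72 s allowed.

**What I did**
- **Dial left:** I turned it to about 8 o'clock. My estimate is 2.07 to 2.10 rad, against 2.094. It was last checked against the marks just before a final 0.055 rad nudge.
- **Dial right:** I went slowly until the push fell from 3.1 to 0.6 N, then stopped. By depth measurement the peg had been drawn on about 0.1 rad, to about -0.16 rad.
- **Hatch:** It slid back at 2 to 3 N until I felt the end stop at 4.6 N. I then backed off, opened the fingers and rose clear.

**Last checks**
- **Hatch:** The wrist camera put it about 61 mm back, which is fully open.
- **Contact:** The force on the tool was near zero.
- **Forces:** The highest sideways push I read was about 6 N. Readings came only at the end of each move.

**What failed or disagreed**
- **Finger length:** The finger ends are about 25 mm shorter than the reported TCP, as the depth images showed. My first attempt therefore passed over the peg without touching it, and I repeated it 24 mm lower.
- **Final dial and bench check:** My one attempt to measure the peg after letting go of the dial found no peg in the picture. In the last top view the arm hid the box, pliers and marker. So I did not see the dial's final position or those items; the screwdriver and tape measure, which were visible, had not moved. That the catch holds rests on the depth measurement and on the hatch opening.

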